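# Set the photometer's filter slide to the third click and take a reading

## Task

Take a reading on the bench photometer with closed fingertips only, gripping and lifting nothing and leaving the instrument and everything round it where they stand. First push its open lid right down over the sample well, then push the filter slide's tab gently from its shut end towards the left, feeling for the clicks, and leave it settled in the third one; never let it pass on to the fourth, which is the open beam and overloads the detector. When the slide rests there, press the large read key fully down, hold it for a moment and let go.

Things in the scene. Friction and masses are not known exactly. Their poses are not given: they have to be found in the camera images.
- photometer: Loose bench photometer, about 3 kg, pale grey, 164 mm deep (x), 184 mm wide (y); flat deck 70 mm above the worktop. Origin: centre of its underside. x from its front (key panel, facing the robot) to its back (lid hinge), y to its left, z up. Front 45 mm: dark panel 55 mm high, sloping 8 degrees to the front, display left, keys right. On the deck: filter channel, behind it the sample well
- well_lid (a joint): Dark hollow cover for the sample well, hinged along y at its back edge (point lid_hinge). 0 = shut, grows as it opens, at most 1.9; starts about upright (1.45 to 1.75). Friction holds it at any angle: it must be pushed all the way down (about 1 N at the edge). 62 mm from hinge to free edge plus a thin 7 mm lip, 56 mm wide, 21 mm thick; shut, its top is 92 mm above the worktop
- lid_edge (a point): Point on the lid's outer face (the top when shut, the back when open), on its centre line, 50 mm from the hinge line along the lid and 18 mm out from it; turns with the lid
- lid_hinge (a point): Middle of the lid's hinge line, at x = 80, y = -30, z = 74 mm of the photometer. Its frame turns with the lid
- filter_slide (a joint): Travel in m along the photometer's +y (to the left). 0 = shut end; starts there (0 to 3 mm). A sprung roller drops between pins: clicks (rest places) at 12, 24, 36 (third) and 48 mm (fourth, end). Leaving a place takes 5 to 6 N within 2 mm; the force then falls to nothing at the crest, 6 mm on; just past it the slide snaps by itself into the next place
- slide_tab (a point): Centre of the top of the slide's black upright tab: 22 mm in x, 9 mm in y, standing 22 mm above the deck (top 92 mm above the worktop). At travel 0 it lies at x = -12, y = -26 mm of the photometer. Moves with the slide
- read_key (a joint): Push travel in m of the large grey key at the right end of the front panel, 28 mm by 18 mm. 0 = up, 0.004 = fully down; spring-loaded, about 1.4 N to start and 4.5 N fully down, comes up when released. The two small round keys beside it do not move
- key_top (a point): Centre of the read key's top face, 7 mm above the panel (61 mm above the worktop), at x = -60, y = -58 mm of the photometer
- blank_vial: Loose red-capped glass vial, 22 mm wide, 51 mm high, standing on the photometer's deck at the back left. Origin: centre of its base. A bystander
- clear_vial: Loose white-capped glass vial, 22 mm wide, 51 mm high, on the worktop close in front of the photometer's left half. Origin: centre of its base. A bystander
- stopper: Loose rubber stopper, 32 mm wide, 30 mm high, on the worktop close in front of the photometer's left half. Origin: centre of its base. A bystander
- beaker: Loose glass beaker, 53 mm wide, 70 mm high, on the worktop close to the right of the photometer. Origin: centre of its base. A bystander
- dropper: Loose white-capped bottle, 36 mm wide, 79 mm high, on the worktop close to the right of the photometer. Origin: centre of its base. A bystander
- weight: Loose knob weight, 29 mm wide, 33 mm high, in front of the balance. Origin: centre of its base. A bystander
- tin_box: Loose round screw-lid tin, 60 mm wide, 28 mm high, in front of the balance, left. Origin: centre of its base. A bystander
- channel (a point): Centre of the filter channel, level with the deck (x = -10, y = 0, z = 70 mm of the photometer): a slot along y, 34 mm wide, 124 mm long, 10 mm deep, in which the slide runs beside a row of steel pins
- well (a point): Centre of the round sample well at deck height (x = 48, y = -30, z = 70 mm of the photometer); a capped vial sits fast in it and stands 8 mm above the deck, under the lid when shut

How it is judged:
On the way, in this order (a step that is already met when the one before it is completed fails the run):
1. the lid is shut over the sample well (value of joint well_lid below 0.06 rad), for 0.2 s.
2. the filter slide rests in its third click (value of joint filter_slide between 0.0335 and 0.0385 m), for 0.3 s.
3. the read key is held down (value of joint read_key above 0.003 m), for 0.1 s.
At the end, for the whole second after the job is handed in: The lid is shut (within 0.06 rad), the filter slide rests in its third click (36 mm, within 2.5 mm), the read key has been held down (3 mm or more for 0.1 s) and is up again, and the photometer stands still within 20 mm of where it stood (all of step 2 and value of joint well_lid below 0.06 rad and value of joint read_key below 0.001 m and distance of photometer from where it was at the start of the episode below 0.02 m and linear speed of photometer below 0.02 m/s); the robot touches nothing.
It fails at once if the filter slide went past the third click towards the fourth (value of joint filter_slide above 0.0425 m).
It fails at once if the filter slide left its shut place while the lid was open (value of joint filter_slide above 0.006 m and value of joint well_lid above 0.15 rad).
It fails at once if the read key was pressed before the slide was in its third click (value of joint read_key above 0.002 m and (value of joint filter_slide below 0.0325 m or value of joint well_lid above 0.15 rad)).
It fails at once if the slide was gripped or forced (over 25 N between fingers and slide), or the lid was gripped (over 30 N while still more than 0.3 rad open) (contact force between the fingers and filter_slide above 25 N or (contact force between the fingers and well_lid above 30 N and value of joint well_lid above 0.3 rad)).
It fails at once if the photometer or a bystander was shoved, lifted or tipped (distance of photometer from where it was at the start of the episode above 0.02 m or height (world z) of photometer above 0.008 m or angle between photometer's own z axis and vertical above 0.1 rad or distance of any of blank_vial, clear_vial, stopper, beaker, dropper, weight, tin_box from where it was at the start of the episode above 0.025 m or angle between any of blank_vial, clear_vial, stopper, beaker, dropper's own z axis and vertical above 0.5 rad).
It also fails if it takes over 67 s, if anything falls off the work surface, if the arm or the gripper's body presses on something with over 40 N, if the wrist force passes 120 N, or if a joint passes its speed limit or range.

## Robot

A 7-joint arm with a two-finger parallel gripper is mounted at the origin on a cart in front of the work surface, level with it; the furniture and walls round the work are solid. World frame = base frame: x ahead of the robot, y to its left, z up, the work surface at z = 0. Lengths are in m, angles in rad, forces in N, time in s.
With the tool pointing down it reaches from about 0.4 to 0.85 m from the base axis. Payload 6.9 kg.
Tool frame: the origin (TCP) lies at the very end of the fingers, on their centre line; the grasp point (between the pads) lies 19 mm behind it; z points along the fingers, y is the line along which they close (so a half turn about z gives the same grasp; the last joint's range is limited). The gripper opens to 85 mm and grips with 20 to 120 N. Pads are 22 mm wide; open, the fingers measure 114 mm over their backs; the gripper's body (76 mm by 85 mm) begins 54 mm behind the grasp point. The pads swing forward as they close: fully open they stand 13 mm farther back than shut.
Start: joints at [-1.194, 0.507, -0.238, 1.5, 0.126, 1.149, -0.155], TCP at [0.167, 0.602, 0.231] pointing down, gripper open.
Joint ranges: [-3.08, 3.08], [-0.24, 2.05], [-1.43, 1.35], [0, 2.5], [-1.52, 4.66], [0.17, 1.96], [-2.89, 2.89]. Speed limits (rad/s): [2.39, 2.39, 3.14, 3.14, 3.14, 3.14, 3.14].

## Interface

Orientations are given as a unit quaternion [w, x, y, z].
In Python, from plant import bot gives the robot as it stands.
- The arm moves only by the tool play_rows, never from a script. Its argument "increments" is a list that holds one entry, the list of rows, each a list of 7 numbers: the shift along the tool's x, y, z in m, then the turn, a rotation vector about the tool's x, y, z in degrees, then the closure in counts, from 0 (fully open) to 255 (shut). A call has 1 to 5 rows; each row is the pose to reach, as a shift and turn from the pose commanded when the call began, along the tool's axes at that moment; what a row does not reach only later rows make up. A row lasts 1/8 s, in which the tool goes at most 62.5 mm and 10.7 degrees, less where a joint would pass 70% of its speed; a pose out of reach is approached as far as the arm can. A call with a gripper value outside its range is refused whole. The fingers move at their own pace and stop on an object; "newtons" is the grip in N (left out, the last holds). Time passes only in rows, so rows that repeat a pose let the fingers close. It gives the time, the measured TCP pose, the force, the opening and the grip force at its end, in the units of the state.
- bot.get_state(): the state, without advancing time (a new reading comes with each control period).
- bot.read_camera(name): name is "scene" or "top" or "wrist"; returns the picture (420x560x3 uint8, blue, green, red); there is no depth.
- bot.camera_model(name): a dict with "camera_matrix" (3x3 intrinsics, pixels), "k1" (the pictures are not rectified: a ray, as slopes to the right and down, at radius r is drawn at 1 + k1 r^2 times it, then the intrinsics apply), "world_from_camera" (4x4, takes a point from camera to world coordinates). Camera axes: x right, y up, looking along -z (the intrinsics and any distortion apply to the point x, -y, -z); pixel columns grow to the right and rows downward; lengths in m; the calibration is good to about 2 mm. A picture is of the moment at which its call begins: read the wrist's pose just before it. camera_model takes no time and is no camera call; for the wrist camera it gives the pose at the moment of the call.
- bot.hand_in(): hands the job in; it is judged then, once.
The state is a dict: "time": time; "joint_positions": joint angles; "joint_vel": joint speeds; "effort": joint torques, N m; "position": TCP position; "ee_rot": TCP orientation; "contact_force": force on the tool from outside, world axes, zero at the start; "torque": the same for the moment, N m; "gripper_width": opening from 0.0 (shut) to 1.0 (fully open); "grasp_force": force on a finger pad.
Only numpy, scipy, OpenCV 4.12 (cv2) and the standard library are available. Lean on these libraries where they do the work, as an engineer would, in place of code of your own. Each camera call takes 0.05 s, during which the arm holds its last target. There are 200 camera calls.

## Working session

There is one attempt and no reset: what is moved stays moved. The work goes in short steps, Python scripts to look and compute and a tool call to move; the robot and the scene stay as the last step left them, time stands still between calls to the robot, and variables do not carry over. Pictures are saved under pics/ and viewed, at most 10 in all, crops included, and the job is handed in when it is done.

Besides the shell and the picture viewer there is one more tool, called as a command line: name --argument value ..., lists and objects as JSON in quotes. play_rows: Moves the arm, as the interface text tells. Its arguments: {"type":"object","properties":{"increments":{"type":"array"},"newtons":{"type":"number"}},"required":["increments"]}

```bash
mkdir -p pics; ls; python3 - <<'E'
from plant import bot
import cv2,numpy as np
np.set_printoptions(precision=4,suppress=True)
s=bot.get_state();print(s)
for n in("scene","top"):
    cv2.imwrite(f"pics/{n}0.png",bot.read_camera(n)); m=bot.camera_model(n);print(n,m)
E
```

```text
pics
{'time': 0.0, 'joint_positions': array([-1.1945,  0.5084, -0.2375,  1.5011,  0.1256,  1.1489, -0.1548]), 'joint_vel': array([ 0.0007,  0.0001,  0.001 ,  0.0007, -0.0012,  0.0011, -0.0002]), 'effort': array([  0.0001, -62.0596,  -2.1865, -24.9659,   0.0127,   0.0119,
         0.    ]), 'position': array([0.1671, 0.6017, 0.2304]), 'ee_rot': array([-0.0001,  0.135 ,  0.9908, -0.0009]), 'contact_force': array([ 0.0623,  1.0647, -0.6742]), 'torque': array([-0.0112, -0.0006,  0.0481]), 'grasp_force': 0.0, 'gripper_width': 1.0002014803007702}
scene {'camera_matrix': array([[451.7098,   0.    , 281.6955],
       [  0.    , 451.7098, 210.2924],
       [  0.    ,   0.    ,   1.    ]]), 'k1': -0.07246318413415125, 'world_from_camera': array([[ 0.4619,  0.5419, -0.7021, -0.1599],
       [-0.8867,  0.3014, -0.3507, -0.391 ],
       [ 0.0215,  0.7845,  0.6197,  0.6555],
       [ 0.    ,  0.    ,  0.    ,  1.    ]])}
top {'camera_matrix': array([[387.578 ,   0.    , 282.087 ],
       [  0.    , 387.578 , 197.0971],
       [  0.    ,   0.    ,   1.    ]]), 'k1': -0.06715997972702817, 'world_from_camera': array([[-0.008 ,  0.9932, -0.116 ,  0.4094],
       [-1.    , -0.0079,  0.001 , -0.0615],
       [ 0.0001,  0.116 ,  0.9933,  0.9386],
       [ 0.    ,  0.    ,  0.    ,  1.    ]])}
```

View pics/top0.png

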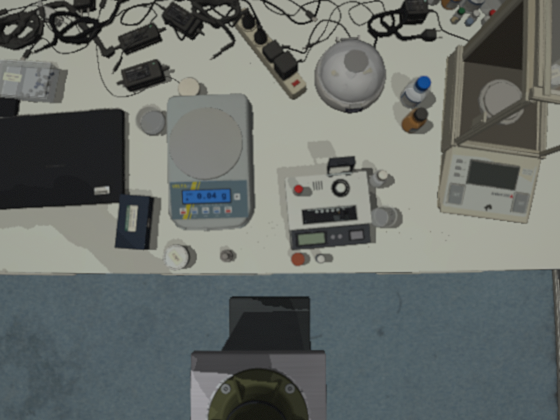

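View pics/scene0.png

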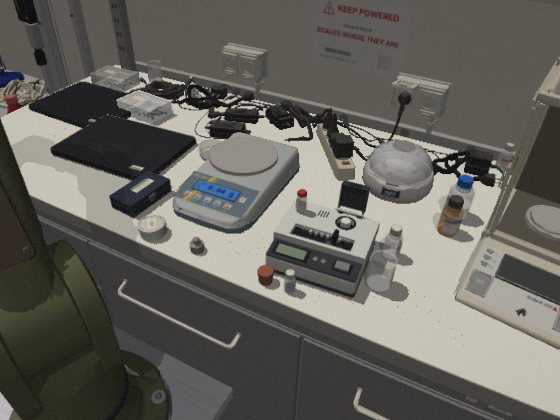

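The top view shows the photometer at about (328,208) with the lid upright at (341,164). The red vial is at (298,188), the beaker at (384,217), the dropper at (383,178), and the stopper and white vial at (297,259) and (320,258). In the scene view the photometer is at about (322,245). Next I'll enlarge crops of both views.

```bash
python3 - <<'E'
import cv2
a=cv2.imread('pics/top0.png')[150:270,275:405];b=cv2.imread('pics/scene0.png')[175:300,255:405]
cv2.imwrite('pics/topc.png',cv2.resize(a,(650,600),interpolation=cv2.INTER_CUBIC))
cv2.imwrite('pics/scenec.png',cv2.resize(b,(720,600),interpolation=cv2.INTER_CUBIC))
E
```

```text
(no output)
```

View pics/topc.png

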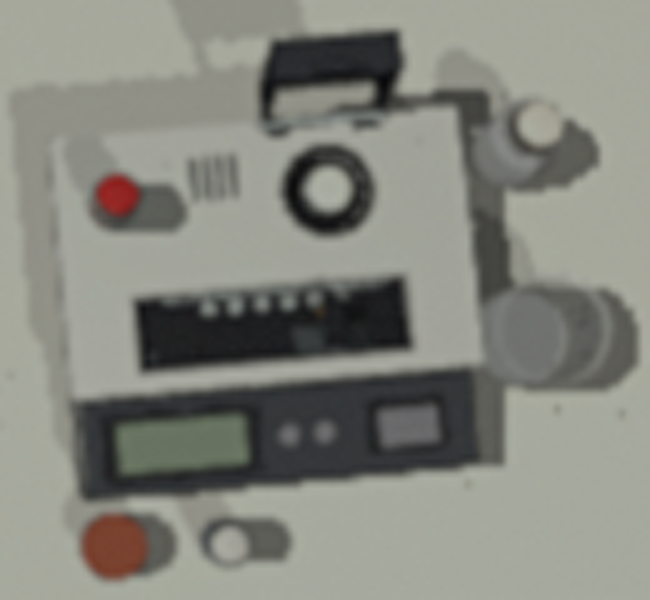

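View pics/scenec.png

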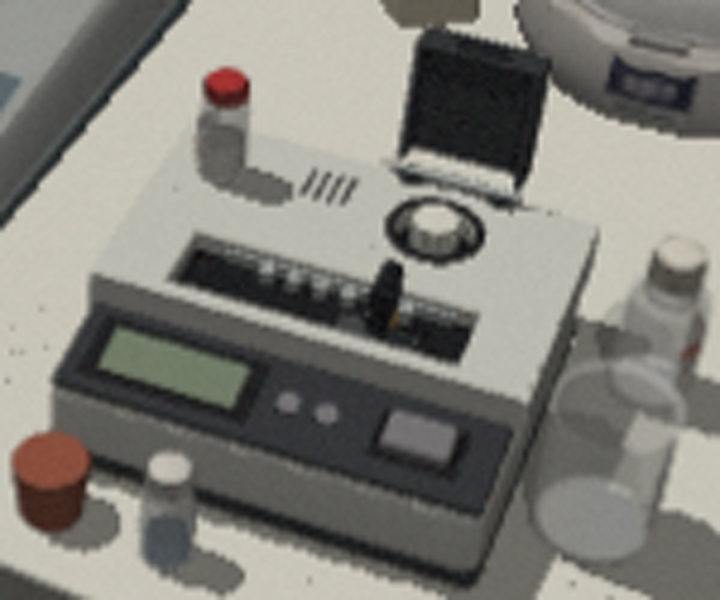

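The crops show the channel corners, key, well cap and deck corners clearly; the tab is at scene crop (388,298). I'll fit the pose (x, y, yaw) by casting rays onto planes of known height.

```bash
cat > h.py <<'E'
import numpy as np,cv2
from plant import bot
np.set_printoptions(precision=4,suppress=True)
def ray(n,px,m=None):
    m=m or bot.camera_model(n); K=m['camera_matrix']
    u=cv2.undistortPoints(np.array([[px]],float),K,np.array([m['k1'],0,0,0.]))[0,0]
    T=m['world_from_camera']; return T[:3,3],T[:3,:3]@np.array([u[0],-u[1],-1])
def onplane(n,px,z,m=None):
    o,d=ray(n,px,m); return (o+d*(z-o[2])/d[2])
def rigid(L,W):
    L=np.array(L);W=np.array(W);a=L-L.mean(0);b=W-W.mean(0)
    th=np.arctan2((a[:,0]*b[:,1]-a[:,1]*b[:,0]).sum(),(a*b).sum())
    R=np.array([[np.cos(th),-np.sin(th)],[np.sin(th),np.cos(th)]])
    t=W.mean(0)-R@L.mean(0); return t,th,(W-(L@R.T+t))
E
python3 - <<'E'
from h import *
loc=dict(cTL=(7,62,70),cTR=(7,-62,70),cBR=(-27,-62,70),cBL=(-27,62,70),key=(-60,-58,61),cap=(48,-30,78),dBL=(82,92,70),dBR=(82,-92,70))
top=dict(cTL=(135,299),cTR=(405,277),cBR=(412,348),cBL=(141,370),key=(409,425),cap=(328,190),dBL=(52,137),dBR=(463,105))
sc=dict(cTL=(197,235),cTR=(478,315),cBR=(462,362),cBL=(168,283),key=(420,437),cap=(438,213),dBR=(598,230))
for n,P,s,o in(("top",top,5,(275,150)),("scene",sc,4.8,(255,175))):
    L=[];W=[]
    for k,p in P.items():
        px=[(p[i]+.5)/s-.5+o[i] for i in(0,1)]
        L.append(np.array(loc[k][:2])/1e3);W.append(onplane(n,px,loc[k][2]/1e3)[:2])
    t,th,r=rigid(L,W);print(n,t,np.degrees(th));print(dict(zip(P,[x.round(4).tolist() for x in r])))
# bystanders top
for k,p,z in(("red",(117,195),.121),("clear",(230,545),.051),("stop",(113,547),.03),("beaker",(590,338),.002),("dropper",(538,122),.079)):
    px=[(p[i]+.5)/5-.5+(275,150)[i] for i in(0,1)];print(k,onplane("top",px,z)) 
E
```

```text
top [ 0.4811 -0.1678] 3.8838728358788437
{'cTL': [-0.0013, -0.0006], 'cTR': [-0.0008, 0.001], 'cBR': [0.0011, 0.0011], 'cBL': [0.0007, -0.0006], 'key': [-0.0, -0.0001], 'cap': [-0.0007, 0.0014], 'dBL': [0.0, 0.001], 'dBR': [0.001, -0.0032]}
scene [ 0.4781 -0.1662] 4.63503502492934
{'cTL': [-0.0012, -0.0004], 'cTR': [-0.0014, 0.0012], 'cBR': [0.0033, -0.0002], 'cBL': [-0.0006, -0.0007], 'key': [-0.0015, 0.0003], 'cap': [0.0041, 0.0012], 'dBR': [-0.0027, -0.0013]}
red [ 0.5228 -0.0964  0.121 ]
clear [ 0.3718 -0.1487  0.051 ]
stop [ 0.3705 -0.0964  0.03  ]
beaker [ 0.4674 -0.3309  0.002 ]
dropper [ 0.5605 -0.289   0.079 ]
```

The two views agree to about 3 mm: the photometer is at about (0.480, -0.167) with a yaw of about 4.2°. Next come a planning helper and the first move.

```bash
cat >> h.py <<'E'
from scipy.spatial.transform import Rotation as Ro
P0=np.array([.480,-.167]);TH=np.radians(4.2)
def w(lx,ly,z):  # photometer mm -> world
    c,s=np.cos(TH),np.sin(TH);return np.array([P0[0]+(c*lx-s*ly)/1e3,P0[1]+(s*lx+c*ly)/1e3,z/1e3])
def l(p):
    c,s=np.cos(TH),np.sin(TH);d=(np.array(p[:2])-P0)*1e3;return np.array([c*d[0]+s*d[1],-s*d[0]+c*d[1],p[2]*1e3])
Rt=Ro.from_matrix(np.array([[-np.cos(TH),-np.sin(TH),0],[-np.sin(TH),np.cos(TH),0],[0,0,-1]]).T)
def rot(s): q=s['ee_rot'];return Ro.from_quat([q[1],q[2],q[3],q[0]])
def delta(t,s=None):
    s=s or bot.get_state();R=rot(s)
    return R.inv().apply(t-s['position']),(R.inv()*Rt).as_rotvec(degrees=True)
E
python3 - <<'E'
from h import *
print(Rt.as_matrix())
print(delta(w(125,-30,240)),w(125,-30,240))
print("lamp edge",onplane("top",(350,110),.02),"lid top",onplane("top",(275+270/5,150+35/5),.14),onplane("top",(275+400/5,150+30/5),.14))
E
```

```text
[[-0.9973 -0.0732  0.    ]
 [-0.0732  0.9973  0.    ]
 [-0.      0.     -1.    ]]
(array([-0.6349, -0.6432, -0.0084]), array([ -0.0949,  -0.0141, -19.714 ])) [ 0.6069 -0.1878  0.24  ]
lamp edge [ 0.7314 -0.2316  0.02  ] lid top [ 0.5867 -0.1617  0.14  ] [ 0.5886 -0.2167  0.14  ]
```

play_rows --increments '[[[-0.043,-0.043,-0.002,0,0,-8,255],[-0.086,-0.086,-0.004,0,0,-16,255],[-0.129,-0.129,-0.006,0,0,-19.7,255],[-0.172,-0.172,-0.008,0,0,-19.7,255],[-0.215,-0.215,-0.01,0,0,-19.7,255]]]' --newtons 40

```text
time: 0.72
position: [0.3176, 0.3355, 0.2412]
ee_rot: [-0.0, -0.036, 0.999, -0.0]
contact_force: [1.1, 1.4, -0.4]
gripper_width: -0.002
grasp_force: 0.0
```

```bash
python3 -c "
from h import *
print(delta(w(140,-30,240)),bot.get_state()['position'],bot.get_state()['time'])"
```

```text
(array([-0.2654, -0.5429,  0.0013]), array([-0.0144, -0.0045, -0.0257])) [0.3176 0.3355 0.2412] 0.725
```

play_rows --increments '[[[-0.026,-0.054,0,0,0,0,255],[-0.053,-0.108,0,0,0,0,255],[-0.08,-0.162,0,0,0,0,255],[-0.106,-0.216,0,0,0,0,255],[-0.132,-0.271,0,0,0,0,255]]]'

```text
time: 1.35
position: [0.4689, 0.0752, 0.2413]
ee_rot: [0.0, -0.037, 0.999, 0.0]
contact_force: [1.0, 1.4, 0.6]
gripper_width: -0.002
grasp_force: 0.0
```

play_rows --increments '[[[-0.026,-0.054,0,0,0,0,255],[-0.053,-0.108,0,0,0,0,255],[-0.08,-0.162,0,0,0,0,255],[-0.106,-0.216,0,0,0,0,255],[-0.132,-0.271,0,0,0,0,255]]]'

```text
time: 1.98
position: [0.6204, -0.1852, 0.2409]
ee_rot: [-0.0, -0.037, 0.999, 0.0]
contact_force: [1.0, 0.7, 0.7]
gripper_width: -0.002
grasp_force: 0.0
```

```bash
python3 -c "
from h import *
m=bot.camera_model('wrist')
print(delta(w(140,-30,115)),bot.get_state()['position'],bot.get_state()['contact_force'])
print(m)
cv2.imwrite('pics/w1.png',bot.read_camera('wrist'))"
```

```text
(array([-0.0014, -0.0016,  0.1259]), array([ 0.0309, -0.0256,  0.0071])) [ 0.6204 -0.1852  0.2409] [1.0236 0.7038 0.6972]
{'camera_matrix': array([[329.7501,   0.    , 281.9742],
       [  0.    , 329.7501, 210.0988],
       [  0.    ,   0.    ,   1.    ]]), 'k1': -0.019182410149971872, 'world_from_camera': array([[-0.0726, -0.9471, -0.3128,  0.5406],
       [ 0.9974, -0.0683, -0.0246, -0.1906],
       [ 0.002 , -0.3137,  0.9495,  0.384 ],
       [ 0.    ,  0.    ,  0.    ,  1.    ]])}
```

View pics/w1.png

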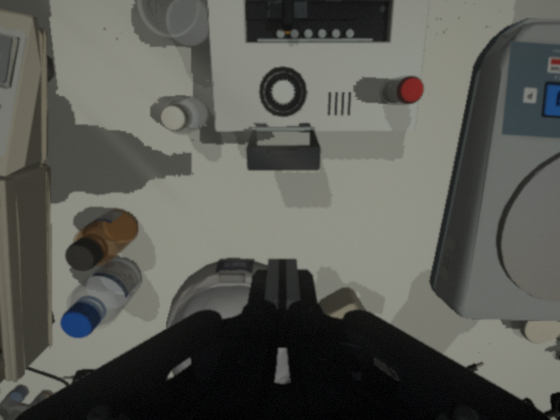

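The wrist view shows the well cap at (283,91), the deck's back corners at (211,130) and (416,130), the channel's back corners at (246,40) and (390,41), and the lid at (283,148). The space behind the lid is free. I'll refine the pose from these.

```bash
python3 - <<'E'
from h import *
P=[((283,91),48,-30,78),((211,130),82,-92,70),((416,130),82,92,70),((246,40),7,-62,70),((390,41),7,62,70)]
W=[onplane("wrist",p,z/1e3)[:2] for p,_,_,z in P]
t,th,r=rigid([[a/1e3,b/1e3] for _,a,b,_ in P],W);print(t,np.degrees(th),r)
for p in((248,168),(320,168),(249,146),(317,146)): print(l(onplane("wrist",p,.136)))
print(l(onplane("top",(275+80/1,156),.136)))
E
```

```text
[ 0.4834 -0.1736] 3.450849306110279 [[ 0.0003  0.0007]
 [ 0.0007 -0.0039]
 [-0.0007  0.0021]
 [-0.0002  0.0007]
 [-0.0001  0.0003]]
[107.3026 -63.6267 136.    ]
[107.7282  -9.1434 136.    ]
[ 90.8117 -62.2169 136.    ]
[ 91.2212 -11.8073 136.    ]
[105.488  -58.3513 136.    ]
```

play_rows --increments '[[[0,0,0.04,0,0,0,255],[0,0,0.09,0,0,0,255],[0,0,0.122,0,0,0,255],[0.01,0,0.122,0,0,0,255]]]'

```text
time: 2.52
position: [0.6078, -0.1836, 0.1163]
ee_rot: [-0.003, -0.037, 0.999, 0.001]
contact_force: [-0.3, -0.1, 0.3]
gripper_width: -0.002
grasp_force: 0.0
```

play_rows --increments '[[[0.006,0,0,0,0,0,255],[0.012,0,0,0,0,0,255],[0.018,0,-0.001,0,0,0,255],[0.024,0,-0.002,0,0,0,255],[0.03,0,-0.003,0,0,0,255]]]'

```text
time: 3.15
position: [0.5796, -0.1868, 0.1228]
ee_rot: [0.0, -0.036, 0.999, -0.0]
contact_force: [1.5, -0.8, 1.6]
gripper_width: -0.001
grasp_force: 0.7
```

```bash
sed -i 's/P0=.*;TH=.*/P0=np.array([.481,-.169]);TH=np.radians(4.1)/' h.py; python3 -c "
from h import *
s=bot.get_state();print(l(s['position']),s['contact_force'],s['time'])
cv2.imwrite('pics/w2.png',bot.read_camera('wrist'))"
```

```text
[ 97.1073 -24.8068 122.7857] [ 1.5259 -0.7705  1.6347] 3.15
```

View pics/w2.png

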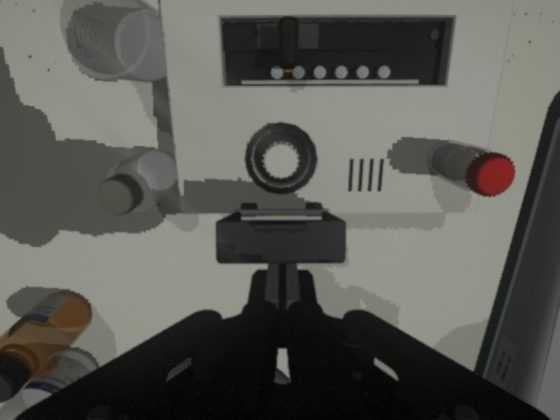

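The wrist view shows the closed fingertips centred behind the lid (lid at (281,238), tips at (283,270)), with the lid tilting forward. Now I'll follow the closing arc.

play_rows --increments '[[[0.008,0,0.0,0,0,0,255],[0.015,0,0.001,0,0,0,255],[0.021,0,0.003,0,0,0,255],[0.027,0,0.005,0,0,0,255],[0.032,0,0.008,0,0,0,255]]]'

```text
time: 3.82
position: [0.5473, -0.189, 0.114]
ee_rot: [-0.0, -0.036, 0.999, 0.0]
contact_force: [0.5, -0.7, 2.0]
gripper_width: -0.005
grasp_force: 0.5
```

play_rows --increments '[[[0.005,0,0.004,0,0,0,255],[0.009,0,0.008,0,0,0,255],[0.013,0,0.013,0,0,0,255],[0.016,0,0.017,0,0,0,255],[0.016,0,0.017,0,0,0,255]]]'

```text
time: 4.45
position: [0.5315, -0.1901, 0.0968]
ee_rot: [-0.0, -0.036, 0.999, 0.0]
contact_force: [0.3, 0.0, -0.3]
gripper_width: 0.002
grasp_force: 0.0
```

```bash
python3 -c "
from h import *
s=bot.get_state();print(l(s['position']),s['contact_force'],s['time'])"
```

```text
[ 48.8496 -24.655   96.8116] [ 0.266   0.0313 -0.2607] 4.45
```

play_rows --increments '[[[0.005,0,0.001,0,0,0,255],[0.01,0,0.003,0,0,0,255],[0.012,0,0.005,0,0,0,255],[0.012,0,0.006,0,0,0,255],[0.012,0,0.006,0,0,0,255]]]'

```text
time: 5.08
position: [0.5194, -0.1912, 0.092]
ee_rot: [-0.0, -0.036, 0.999, -0.0]
contact_force: [-4.1, 1.7, 8.6]
gripper_width: 0.0
grasp_force: 4.4
```

play_rows --increments '[[[0,0,0,0,0,0,255],[0,0,0,0,0,0,255],[0,0,-0.025,0,0,0,255],[0,0,-0.06,0,0,0,255],[0,0,-0.06,0,0,0,255]]]'

```text
time: 5.7
position: [0.5214, -0.1916, 0.1537]
ee_rot: [0.002, -0.036, 0.999, -0.001]
contact_force: [0.5, -0.3, -0.2]
gripper_width: -0.001
grasp_force: 0.0
```

play_rows --increments '[[[0.025,-0.017,0,0,0,0,255],[0.051,-0.035,0,0,0,0,255],[0.051,-0.035,0,0,0,0,255]]]'

```text
time: 6.08
position: [0.4691, -0.2315, 0.1505]
ee_rot: [-0.001, -0.035, 0.999, -0.0]
contact_force: [-0.7, 0.6, 0.2]
gripper_width: 0.001
grasp_force: 0.0
```

```bash
python3 -c "
from h import *
s=bot.get_state();print(l(s['position']),s['contact_force'],s['time'])
w_=bot.read_camera('wrist');t=bot.read_camera('scene')[175:300,255:405]
cv2.imwrite('pics/w3.png',np.hstack([cv2.resize(w_,(440,330)),cv2.resize(t,(360,330),interpolation=2)]))"
```

```text
[-16.3136 -61.4793 150.5326] [-0.7489  0.6281  0.191 ] 6.075
```

View pics/w3.png

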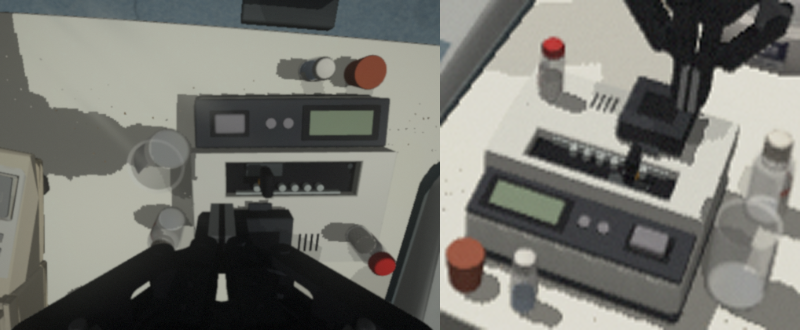

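The lid is shut, the tab stands in the channel (wrist crop (267,180)), and the fingers are to its right with nothing in between. Next I'll descend to just above the deck and approach slowly.

play_rows --increments '[[[0,0,0.03,0,0,0,255],[0,0,0.06,0,0,0,255],[0,0,0.07,0,0,0,255],[0,0,0.07,0,0,0,255]]]'

```text
time: 6.68
position: [0.4719, -0.229, 0.0808]
ee_rot: [-0.0, -0.037, 0.999, 0.0]
contact_force: [0.1, 0.2, -0.0]
gripper_width: 0.0
grasp_force: 0.0
```

play_rows --increments '[[[0,0.004,0,0,0,0,255],[0,0.007,0,0,0,0,255],[0,0.01,0,0,0,0,255],[0,0.01,0,0,0,0,255]]]'

```text
time: 7.18
position: [0.4711, -0.2194, 0.0816]
ee_rot: [0.0, -0.037, 0.999, -0.0]
contact_force: [-0.8, 0.3, -0.6]
gripper_width: 0.001
grasp_force: 0.0
```

```bash
python3 -c "
from h import *
s=bot.get_state();print(l(s['position']),s['contact_force'],s['time'])
bot.read_camera('wrist')
s=bot.get_state();print(l(s['position']),s['contact_force'],s['time'])"
```

```text
[-13.5257 -49.5919  81.6294] [-0.7941  0.2781 -0.6051] 7.175
[-13.545  -49.7874  81.5428] [0.8249 0.1744 0.3183] 7.225
```

play_rows --increments '[[[0,0.0015,0,0,0,0,255],[0,0.003,0,0,0,0,255],[0,0.0045,0,0,0,0,255],[0,0.0045,0,0,0,0,255]]]'

```text
time: 7.72
position: [0.4706, -0.2151, 0.0813]
ee_rot: [-0.0, -0.037, 0.999, 0.0]
contact_force: [-0.1, -1.0, 0.7]
gripper_width: -0.004
grasp_force: 0.0
```

play_rows --increments '[[[0,0.001,0,0,0,0,255],[0,0.002,0,0,0,0,255],[0,0.002,0,0,0,0,255]]]'

```text
time: 8.1
position: [0.4705, -0.2132, 0.0813]
ee_rot: [0.0, -0.037, 0.999, -0.0]
contact_force: [-0.5, 0.6, 0.1]
gripper_width: 0.005
grasp_force: 0.0
```

play_rows --increments '[[[0,0.001,0,0,0,0,255],[0,0.002,0,0,0,0,255],[0,0.002,0,0,0,0,255]]]'

```text
time: 8.48
position: [0.4703, -0.2111, 0.0813]
ee_rot: [-0.0, -0.037, 0.999, 0.0]
contact_force: [0.7, -0.4, 0.2]
gripper_width: 0.006
grasp_force: 0.0
```

play_rows --increments '[[[0,0.001,0,0,0,0,255],[0,0.002,0,0,0,0,255],[0,0.002,0,0,0,0,255]]]'

```text
time: 8.85
position: [0.4702, -0.2096, 0.0813]
ee_rot: [0.0, -0.036, 0.999, -0.0]
contact_force: [-0.7, -1.8, -0.2]
gripper_width: -0.003
grasp_force: 0.5
```

```bash
cat > tab.py <<'E'
from h import *
s=bot.get_state();print(l(s['position']),s['contact_force'],s['time'])
im=bot.read_camera('top');cv2.imwrite('pics/t_%d.png'%(s['time']*100),im)
sc=bot.read_camera('scene')[175:300,255:405];tp=im[150:270,275:405]
cv2.imwrite('pics/v_%d.png'%(s['time']*100),np.hstack([cv2.resize(tp,(400,400),interpolation=2),cv2.resize(sc,(400,400),interpolation=2)]))
E
python3 tab.py
```

```text
[-13.6992 -39.6926  81.33  ] [-0.6948 -1.755  -0.2073] 8.85
```

play_rows --increments '[[[0,0.001,0,0,0,0,255],[0,0.002,0,0,0,0,255],[0,0.002,0,0,0,0,255]]]'

```text
time: 9.32
position: [0.4701, -0.2087, 0.0814]
ee_rot: [0.0, -0.036, 0.999, -0.001]
contact_force: [0.4, -4.8, -1.3]
gripper_width: -0.004
grasp_force: 2.4
```

play_rows --increments '[[[0,0.001,0,0,0,0,255],[0,0.001,0,0,0,0,255]]]'

```text
time: 9.57
position: [0.47, -0.2071, 0.0813]
ee_rot: [0.0, -0.036, 0.999, -0.0]
contact_force: [0.1, -4.5, -2.0]
gripper_width: 0.002
grasp_force: 1.8
```

play_rows --increments '[[[0,0.001,0,0,0,0,255],[0,0.001,0,0,0,0,255]]]'

```text
time: 9.82
position: [0.4698, -0.2047, 0.0813]
ee_rot: [-0.0, -0.037, 0.999, 0.0]
contact_force: [0.3, -1.7, -0.6]
gripper_width: 0.003
grasp_force: 0.9
```

play_rows --increments '[[[0,0.001,0,0,0,0,255],[0,0.001,0,0,0,0,255]]]'

```text
time: 10.07
position: [0.4697, -0.2036, 0.0813]
ee_rot: [-0.0, -0.037, 0.999, 0.0]
contact_force: [-0.6, -0.3, 0.0]
gripper_width: -0.003
grasp_force: 0.2
```

play_rows --increments '[[[0,0.001,0,0,0,0,255],[0,0.001,0,0,0,0,255]]]'

```text
time: 10.32
position: [0.4697, -0.2028, 0.0813]
ee_rot: [-0.0, -0.037, 0.999, 0.0]
contact_force: [-0.3, 0.9, -0.1]
gripper_width: 0.002
grasp_force: 0.0
```

play_rows --increments '[[[0,0.001,0,0,0,0,255],[0,0.002,0,0,0,0,255],[0,0.002,0,0,0,0,255]]]'

```text
time: 10.7
position: [0.4696, -0.2011, 0.0813]
ee_rot: [-0.0, -0.037, 0.999, 0.0]
contact_force: [-0.2, -0.9, -0.1]
gripper_width: 0.003
grasp_force: 0.0
```

play_rows --increments '[[[0,0.001,0,0,0,0,255],[0,0.002,0,0,0,0,255],[0,0.002,0,0,0,0,255]]]'

```text
time: 11.08
position: [0.4694, -0.1992, 0.0813]
ee_rot: [0.0, -0.037, 0.999, 0.0]
contact_force: [-0.1, 1.0, -0.4]
gripper_width: 0.002
grasp_force: 0.0
```

play_rows --increments '[[[0,0.001,0,0,0,0,255],[0,0.001,0,0,0,0,255]]]'

```text
time: 11.32
position: [0.4694, -0.1982, 0.0813]
ee_rot: [-0.0, -0.037, 0.999, 0.0]
contact_force: [0.3, -0.6, 0.2]
gripper_width: 0.001
grasp_force: 0.0
```

play_rows --increments '[[[0,0.001,0,0,0,0,255],[0,0.001,0,0,0,0,255]]]'

```text
time: 11.58
position: [0.4693, -0.1976, 0.0813]
ee_rot: [0.0, -0.036, 0.999, -0.0]
contact_force: [0.7, -0.1, 0.8]
gripper_width: -0.002
grasp_force: 0.5
```

The slide snapped into place 1, and renewed contact at 12 mm matches the reference (travel 0 at TCP y = -0.2096). On to place 2.

play_rows --increments '[[[0,0.001,0,0,0,0,255],[0,0.002,0,0,0,0,255],[0,0.002,0,0,0,0,255]]]'

```text
time: 11.95
position: [0.4692, -0.1967, 0.0814]
ee_rot: [0.0, -0.036, 0.999, -0.001]
contact_force: [0.4, -6.0, -1.7]
gripper_width: -0.001
grasp_force: 2.4
```

play_rows --increments '[[[0,0.001,0,0,0,0,255],[0,0.002,0,0,0,0,255],[0,0.002,0,0,0,0,255]]]'

```text
time: 12.32
position: [0.4689, -0.1932, 0.0813]
ee_rot: [-0.0, -0.036, 0.999, 0.0]
contact_force: [-0.6, -2.6, -0.6]
gripper_width: 0.002
grasp_force: 1.0
```

play_rows --increments '[[[0,0.001,0,0,0,0,255],[0,0.001,0,0,0,0,255]]]'

```text
time: 12.58
position: [0.4688, -0.1916, 0.0813]
ee_rot: [-0.0, -0.037, 0.999, 0.0]
contact_force: [-0.0, -0.9, 0.6]
gripper_width: -0.0
grasp_force: 0.3
```

play_rows --increments '[[[0,0.001,0,0,0,0,255],[0,0.001,0,0,0,0,255]]]'

```text
time: 12.82
position: [0.4688, -0.1908, 0.0812]
ee_rot: [-0.0, -0.037, 0.999, 0.0]
contact_force: [-0.2, 0.3, -0.5]
gripper_width: 0.003
grasp_force: 0.0
```

Snapped at y = -0.191, as predicted. Contact with place 2 is expected at -0.1856.

play_rows --increments '[[[0,0.001,0,0,0,0,255],[0,0.002,0,0,0,0,255],[0,0.003,0,0,0,0,255],[0,0.004,0,0,0,0,255],[0,0.004,0,0,0,0,255]]]'

```text
time: 13.45
position: [0.4685, -0.1872, 0.0813]
ee_rot: [-0.0, -0.037, 0.999, 0.0]
contact_force: [1.4, 0.5, -1.2]
gripper_width: 0.0
grasp_force: 0.0
```

play_rows --increments '[[[0,0.001,0,0,0,0,255],[0,0.0015,0,0,0,0,255],[0,0.0015,0,0,0,0,255]]]'

```text
time: 13.82
position: [0.4685, -0.1858, 0.0813]
ee_rot: [0.0, -0.036, 0.999, -0.0]
contact_force: [-0.1, 0.5, -0.3]
gripper_width: -0.0
grasp_force: 0.1
```

play_rows --increments '[[[0,0.001,0,0,0,0,255],[0,0.002,0,0,0,0,255],[0,0.002,0,0,0,0,255]]]'

```text
time: 14.2
position: [0.4684, -0.185, 0.0814]
ee_rot: [0.0, -0.036, 0.999, -0.001]
contact_force: [1.0, -6.0, -1.1]
gripper_width: 0.004
grasp_force: 2.0
```

play_rows --increments '[[[0,0.001,0,0,0,0,255],[0,0.002,0,0,0,0,255],[0,0.002,0,0,0,0,255]]]'

```text
time: 14.58
position: [0.4682, -0.1823, 0.0813]
ee_rot: [0.0, -0.036, 0.999, -0.0]
contact_force: [0.6, -3.5, -0.9]
gripper_width: 0.001
grasp_force: 1.4
```

play_rows --increments '[[[0,0.001,0,0,0,0,255],[0,0.001,0,0,0,0,255]]]'

```text
time: 14.82
position: [0.468, -0.1802, 0.0813]
ee_rot: [-0.0, -0.037, 0.999, 0.0]
contact_force: [0.1, -1.1, -0.0]
gripper_width: 0.001
grasp_force: 0.7
```

play_rows --increments '[[[0,0.0008,0,0,0,0,255],[0,0.0008,0,0,0,0,255],[0,0.0008,0,0,0,0,255]]]'

```text
time: 15.2
position: [0.468, -0.1796, 0.0813]
ee_rot: [-0.0, -0.037, 0.999, 0.0]
contact_force: [-0.4, -0.1, 0.8]
gripper_width: 0.003
grasp_force: 0.0
```

play_rows --increments '[[[0,0.001,0,0,0,0,255],[0,0.0015,0,0,0,0,255],[0,0.0015,0,0,0,0,255],[0,0.0015,0,0,0,0,255]]]'

```text
time: 15.7
position: [0.4679, -0.1785, 0.0813]
ee_rot: [-0.0, -0.036, 0.999, 0.0]
contact_force: [-0.1, -0.2, 0.7]
gripper_width: 0.004
grasp_force: 0.0
```

play_rows --increments '[[[0,-0.006,0,0,0,0,255],[0,-0.012,0,0,0,0,255],[0,-0.012,-0.03,0,0,0,255],[0,-0.012,-0.08,0,0,0,255],[0,-0.012,-0.08,0,0,0,255]]]'

```text
time: 16.32
position: [0.4708, -0.1919, 0.1646]
ee_rot: [0.003, -0.036, 0.999, -0.001]
contact_force: [0.9, 0.7, -1.0]
gripper_width: 0.002
grasp_force: 0.0
```

```bash
python3 - <<'E'
from h import *
s=bot.get_state();print(l(s['position']),s['contact_force'],s['time'])
a=bot.read_camera('wrist')
b=bot.read_camera('scene')[175:300,255:405]
cv2.imwrite('pics/w4full.png',a)
cv2.imwrite('pics/w4.png',np.hstack([cv2.resize(a,(440,330)),cv2.resize(b,(360,330),interpolation=2)]))
E
```

```text
[-11.8454 -22.1084 164.5914] [ 0.8737  0.6976 -0.9927] 16.325
```

View pics/w4.png

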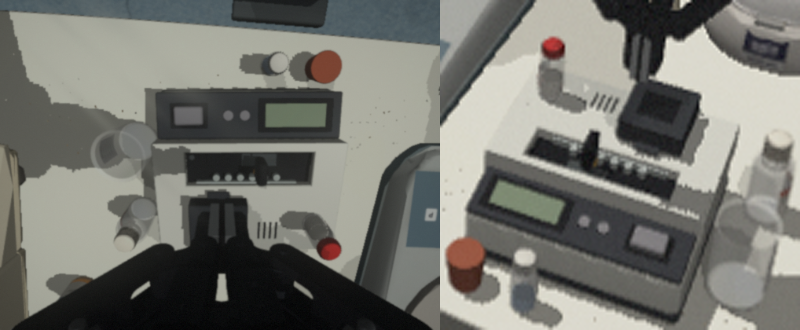

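Scene crop (592,150) and wrist crop (260,170) show the tab at about y = +10 mm in the channel, so the slide is in place 3. Everything else is where it was. Now I'll check the key position.

```bash
python3 - <<'E'
from h import *
f=560/440
for n,p,z in(("key",(188,116),.061),("cBR",(186,152),.07),("cFR",(314,152),.07),("cb",(186,186),.07)):
    print(n,l(onplane("wrist",(p[0]*f,p[1]*f),z)))
print("key top", l(onplane("top",((409.5)/5-.5+275,425.5/5-.5+150),.061)))
print(delta(w(-62,-58,90)),bot.get_state()['time'])
E
```

```text
key [-61.2239 -51.5126  61.    ]
cBR [-28.9203 -53.5857  70.    ]
cFR [-28.9335  66.7284  70.    ]
cb [  5.6195 -55.0771  70.    ]
key top [-60.0801 -56.6429  61.    ]
(array([ 0.0484, -0.0368,  0.0715]), array([-0.0331,  0.0549,  0.0502])) 16.425
```

play_rows --increments '[[[0.024,-0.019,0,0,0,0,255],[0.048,-0.037,0,0,0,0,255],[0.048,-0.037,0.04,0,0,0,255],[0.048,-0.037,0.08,0,0,0,255],[0.048,-0.037,0.09,0,0,0,255]]]'

```text
time: 17.05
position: [0.4215, -0.2301, 0.0685]
ee_rot: [-0.003, -0.036, 0.999, 0.001]
contact_force: [-0.9, -0.9, 0.6]
gripper_width: 0.002
grasp_force: 0.0
```

play_rows --increments '[[[0,0,0.003,0,0,0,255],[0,0,0.006,0,0,0,255],[0,0,0.006,0,0,0,255]]]'

```text
time: 17.42
position: [0.4241, -0.2311, 0.066]
ee_rot: [0.001, -0.037, 0.999, -0.0]
contact_force: [-1.4, -0.2, 0.1]
gripper_width: -0.002
grasp_force: 0.0
```

```bash
python3 -c "
from h import *
s=bot.get_state();print(l(s['position']),s['contact_force'],s['time'])"
```

```text
[-61.2317 -57.8788  66.0039] [-1.403  -0.2458  0.1072] 17.425
```

play_rows --increments '[[[0,0,0.002,0,0,0,255],[0,0,0.004,0,0,0,255],[0,0,0.004,0,0,0,255]]]'

```text
time: 17.8
position: [0.424, -0.231, 0.0615]
ee_rot: [0.0, -0.037, 0.999, -0.0]
contact_force: [0.9, 0.7, 2.3]
gripper_width: -0.003
grasp_force: 0.9
```

play_rows --increments '[[[0,0,0.002,0,0,0,255],[0,0,0.003,0,0,0,255],[0,0,0.003,0,0,0,255]]]'

```text
time: 18.18
position: [0.4243, -0.231, 0.0585]
ee_rot: [0.001, -0.037, 0.999, -0.0]
contact_force: [2.5, 0.6, 3.8]
gripper_width: -0.002
grasp_force: 2.0
```

play_rows --increments '[[[0,0,0.001,0,0,0,255],[0,0,0.002,0,0,0,255],[0,0,0.002,0,0,0,255]]]'

```text
time: 18.55
position: [0.4245, -0.2311, 0.0576]
ee_rot: [0.001, -0.037, 0.999, -0.0]
contact_force: [-1.0, 1.7, 18.9]
gripper_width: -0.001
grasp_force: 9.6
```

play_rows --increments '[[[0,0,0,0,0,0,255],[0,0,0,0,0,0,255],[0,0,-0.01,0,0,0,255],[0,0,-0.05,0,0,0,255],[0,0,-0.1,0,0,0,255]]]'

```text
time: 19.18
position: [0.4218, -0.2303, 0.1562]
ee_rot: [-0.002, -0.036, 0.999, 0.001]
contact_force: [1.9, 0.4, -0.5]
gripper_width: 0.0
grasp_force: 0.0
```

play_rows --increments '[[[0,0,0,0,0,0,255],[0,0.05,-0.04,0,0,0,255],[0,0.1,-0.08,0,0,0,255],[0,0.15,-0.1,0,0,0,255],[0,0.15,-0.1,0,0,0,255]]]'

```text
time: 19.8
position: [0.4124, -0.0777, 0.2569]
ee_rot: [0.0, -0.04, 0.999, 0.0]
contact_force: [0.4, -0.7, 0.3]
gripper_width: -0.001
grasp_force: 0.0
```

```bash
python3 tab.py; ls pics/v_*
```

```text
[-61.9077  95.9478 256.8718] [ 0.3527 -0.6751  0.3009] 19.8
pics/v_1980.png
pics/v_885.png
```

View pics/v_1980.png

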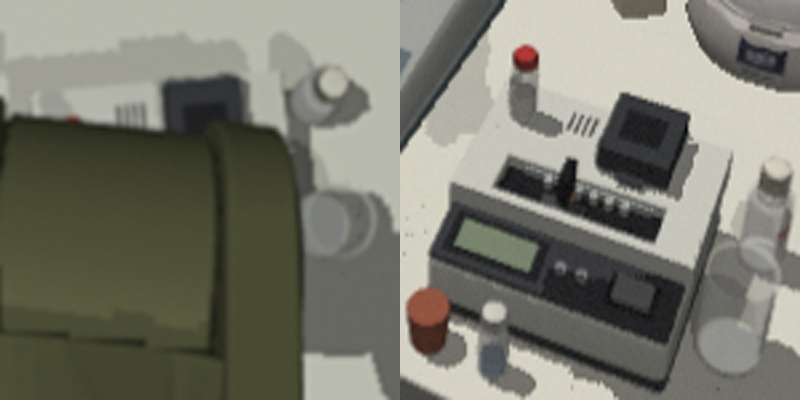

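The lid is shut, the tab is in place 3 at (568,185), the key at (633,290) is clear of the tool, and nothing has been disturbed. Handing in.

```bash
python3 -c "
from plant import bot
print(bot.hand_in())"
```

```text
the job is handed in; nothing more can be done
None
```

I shut the lid, left the filter slide in its third click and pressed and released the read key, disturbing nothing that I could see; the job is handed in, but no verdict came back.

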